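# Change the photometer over from cuvettes to vials

### The job

Change the bench photometer over from the cuvette port to the vial port: push the cuvette hatch, which was left standing open, down until its push-push latch catches and it stays shut, and press the closed vial hatch so that it pops up, leaving it standing fully open. Push and press gently with the fingertips only: do not pinch or lift anything, and leave the vials, bottles and other things round the instrument where they are.

Things in the scene. Friction and masses are not known exactly. Their poses are not given: they have to be found in the camera images.
- photometer: bench photometer, white housing 230 x 200 x 50 mm, fixed; origin on the table under its centre; its x axis points from the sloping display (nearest the robot) to the back, y to its left, z up. The two port modules stand side by side, 90 mm apart, on the flat deck (z = 50 mm) behind the display; either may be the left one.
- vial_port: vial port module, black frame 100 (x) x 78 (y) x 38 (z) mm, fixed on the deck; origin under its centre (50 mm above the table), axes parallel to the photometer's, top at z = 38 mm. Its white hatch (85 x 62 x 6 mm, flush with the frame's top when shut, hinge at the +x end, free edge at the -x end) has a round outline moulded on top. Shut at the start.
- cuvette_port: cuvette port module, of the same size, frame, axes and mechanism as the vial port; its white hatch has a square outline moulded on top. Standing open at the start. The push-push latch of either hatch works like a ballpoint's: each full press down to the rubber stop, once let go, changes it over, from latched shut to open or from open to latched shut; a shorter press changes nothing.
- vial_hatch (a joint): hinge angle of the vial hatch (rad): 0 = shut, latched and flush; grows as it swings up and back, to a stop at 1.15 (66 deg); below 0 it is pressed in past flush, to a rubber stop at -0.13 (9 mm at the press point). The latch acts only beyond about -0.09 (6 mm there). Press slowly: it takes about 2 N, over 5 N at the stop. Let go, it springs open within 1.5 s. 0 at the start.
- cuvette_hatch (a joint): hinge angle of the cuvette hatch (rad): 0 = shut, latched and flush; grows as it swings up and back, to a stop at 1.15 (66 deg); below 0 it is pressed in past flush, to a rubber stop at -0.13 (9 mm at the press point). The latch acts only beyond about -0.09 (6 mm there). Pushing it down takes 1 to 4 N, over 5 N at the stop; push slowly, at 0.06 m/s or so. 1.15 at the start.
- vial_hatch_press (a point): point on the vial hatch's top face, on its middle line, 14 mm from the free edge (on the thumb ribs), 70 mm from the hinge; moves with the hatch; its z axis is the top face's outward normal, its x axis points to the hinge.
- cuvette_hatch_press (a point): the same point on the cuvette hatch, 70 mm from its hinge; with the hatch open its top face looks up and back (away from the robot), so it is pushed from behind, towards the robot and down.
- vial_hatch_hinge (a point): middle of the vial hatch's hinge axis (axis along the module's y), fixed, 3 mm below the module's top and 42 mm behind its centre.
- cuvette_hatch_hinge (a point): middle of the cuvette hatch's hinge axis, likewise.
- standard_vial: loose vial with white cap, 25 mm across, 69 mm high, standing left of the photometer; origin under its centre. Leave alone.
- sample_jar: loose sample jar with screw lid, 67 mm across, 74 mm high, left of the photometer; origin under its centre. Leave alone.
- salt_bottle: loose white bottle with screw cap, 49 mm across, 84 mm high, right of the photometer; origin under its centre. Leave alone.
- blue_cap_tube: loose small tube with cap, 18 mm across, 56 mm high, standing right of the photometer; origin under its centre. Leave alone.
- pen: loose pen, 131 x 9 x 10 mm, lying on the table to the left; origin under its middle. Leave alone.
- dish: loose porcelain dish, 94 mm across, 36 mm high, at the back left; origin under its centre. Leave alone.

How it is judged:
By the outcome, as a careful person would: the job done as asked, in the order asked, and still so for the second after the job is handed in, with the robot touching nothing.
It also fails if it takes over 48 s, if anything falls off the work surface, if the arm or the gripper's body presses on something with over 40 N, if the wrist force passes 120 N, or if a joint passes its speed limit or range.

### The arm

A 6-joint arm with a two-finger parallel gripper is mounted at the origin on the work surface; the furniture and walls round the work are solid. World frame = base frame: x ahead of the robot, y to its left, z up, the work surface at z = 0. Lengths are in m, angles in rad, forces in N, time in s.
With the tool pointing down it reaches from about 0.25 to 0.8 m from the base axis. Payload 3.9 kg.
Tool frame: the origin (TCP) lies between the finger pads; the fingertips stand 14 mm ahead of it and the grasp point (between the pads) lies 5 mm behind it (robot.tcp_to_tips is the distance from the TCP to the fingertips, in m); z points along the fingers, y is the line along which they close (so a half turn about z gives the same grasp; the last joint's range is limited). The gripper opens to 85 mm and grips with 20 to 120 N. Pads are 22 mm wide; open, the fingers measure 114 mm over their backs; the gripper's body (76 mm by 85 mm) begins 54 mm behind the grasp point. The pads swing forward as they close: fully open they stand 13 mm farther back than shut.
Start: joints at [1.27, 0.26, -0.138, 1.173, 0, 1.571], TCP at [0.156, 0.501, 0.245] pointing down, gripper open.
Joint ranges: [-2.78, 2.78], [-0.83, 1.72], [-1.28, 1.37], [-1.9, 2.12], [-1.57, 1.48], [-3.14, 3.14]. Speed limits (rad/s): [2.57, 2.57, 3.14, 3.14, 3.14, 3.14].

### API

Orientations are given as a rotation vector (axis times angle).
In Python, from workcell import robot gives the robot as it stands.
- The arm moves only by the tool carry_out, never from a script. Its argument "deltas" is a list of rows, each an object with "claw": the finger opening in m, from 0 to 0.0854; "travel": the shift along the tool's x, y, z in parts of the range, where 1.0 means 60 cm, a list of three; "twist": the turn about the tool's z in a scale on which 1.0 is pi/2 rad. A call has 1 to 20 rows; each row is the pose to reach, as a shift and turn from the pose commanded when the call began, along the tool's axes at that moment; what a row does not reach only later rows make up. A row lasts 1/10 s, in which the tool goes at most 50 mm and 8.59 degrees, less where a joint would pass 70% of its speed; a pose out of reach is approached as far as the arm can. A shift or turn number past 1, either way, is cut back to 1. A call with a gripper value outside its range is refused whole. The fingers move at their own pace and stop on an object; "newtons" is the grip in N (left out, the last holds). Time passes only in rows, so rows that repeat a pose let the fingers close. It gives the time, the measured TCP pose, the force, the opening and the grip force at its end, in the units of the state.
- robot.sense(): the state, without advancing time (a new reading comes with each control period).
- robot.read_camera(name): name is "scene" or "top"; returns the picture (400x640x3 uint8, red, green, blue); there is no depth.
- robot.camera_info(name): a dict with "intrinsics" (3x3 intrinsics, pixels), "rvec" (rotation vector, rad) and "tvec" (3), from world to camera coordinates, as OpenCV has them. Camera axes: x right, y down, z forward; pixel columns grow to the right and rows downward; lengths in m; the calibration is good to about 2 mm. A picture is of the moment at which its call begins. camera_info takes no time and is no camera call.
- robot.sign_off(): hands the job in; it is judged then, once.
The state is a dict: "time_s": time; "joints": joint angles; "qvel": joint speeds; "effort": joint torques, N m; "eef_pos": TCP position; "tool_rot": TCP orientation; "ft_force": force on the tool from outside, world axes, zero at the start; "torque": the same for the moment, N m; "grip_width": opening from 0.0 (shut) to 1.0 (fully open); "finger_force": force on a finger pad.
Only numpy, scipy, OpenCV 4.12 (cv2) and the standard library are available. Lean on these libraries where they do the work, as an engineer would, in place of code of your own. Each camera call takes 0.05 s, during which the arm holds its last target. There are 200 camera calls.

## Working session

There is one attempt and no reset: what is moved stays moved. The work goes in short steps, Python scripts to look and compute and a tool call to move; the robot and the scene stay as the last step left them, time stands still between calls to the robot, and variables do not carry over. Pictures are saved under pics/ and viewed, at most 10 in all, crops included, and the job is handed in when it is done.

Besides the shell and the picture viewer there is one more tool, called as name([rows], argument=value, ...), one row to a line, values as JSON. carry_out: Moves the arm, as the interface text tells. Its arguments: {"type":"object","properties":{"deltas":{"type":"array","items":{"type":"object","properties":{"claw":{"type":"number"},"travel":{"type":"array","items":{"type":"number"}},"twist":{"type":"number"}}}},"newtons":{"type":"number"}},"required":["deltas"]}

```bash
mkdir -p pics; ls
python3 - <<'E'
from workcell import robot
import cv2
s=robot.sense();print(s)
for n in("scene","top"):
    im=robot.read_camera(n);cv2.imwrite(f"pics/{n}0.png",im[:,:,::-1]);print(n,robot.camera_info(n))
E
```

```text
pics
{'time_s': 0.0, 'joints': array([ 1.27000229e+00,  2.60684955e-01, -1.39363995e-01,  1.17267935e+00,
       -7.47418195e-06,  1.57082085e+00]), 'qvel': array([ 1.27672886e-03,  1.49904983e-03,  5.86239826e-04, -2.57139274e-04,
       -2.46320495e-03,  4.17017498e-05]), 'effort': array([ 1.05197218e-03, -4.05673707e+01,  2.53923959e+01,  1.86874566e-02,
        1.90750507e-04, -1.95042041e-06]), 'eef_pos': array([0.15535846, 0.50081502, 0.24446629]), 'tool_rot': array([-4.70702571e-01, -3.10584326e+00,  3.00197195e-03]), 'ft_force': array([ 0.84293096,  1.16368004, -0.15516859]), 'torque': array([ 0.05400123, -0.02887738, -0.01056677]), 'finger_force': 0.0, 'grip_width': 0.997228147302253}
scene {'intrinsics': array([[506.03491223,   0.        , 326.55524981],
       [  0.        , 506.03491223, 194.14537234],
       [  0.        ,   0.        ,   1.        ]]), 'rvec': array([ 0.62462731, -2.40739938,  1.48919608]), 'tvec': array([0.57023144, 0.12644781, 1.05566601])}
top {'intrinsics': array([[407.96792798,   0.        , 318.49664163],
       [  0.        , 407.96792798, 196.4093297 ],
       [  0.        ,   0.        ,   1.        ]]), 'rvec': array([ 2.1015881 , -2.09023713,  0.24946352]), 'tvec': array([0.17257598, 0.57535292, 1.03530691])}
```

View pics/scene0.png

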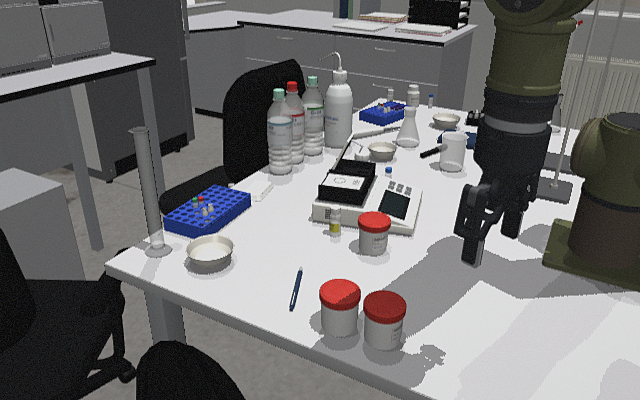

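View pics/top0.png

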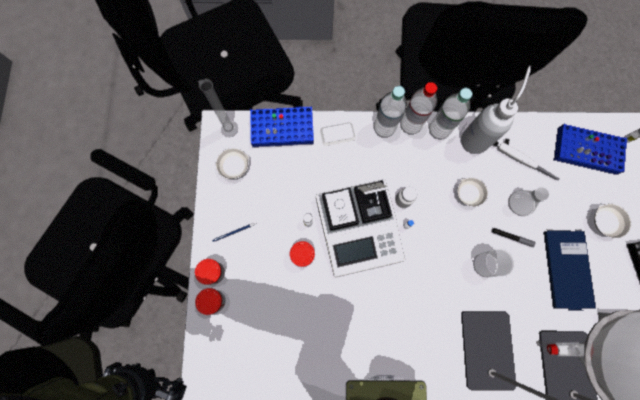

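The scene view shows the photometer at about (370,200). In the top view it is at (360,228), with the shut vial hatch on the left at (340,208) and the open cuvette hatch on the right at (374,202). Next I'll enlarge both.

```bash
cat > h.py <<'E'
import cv2,numpy as np
from workcell import robot
def cam(n):
    c=robot.camera_info(n);return c["intrinsics"],cv2.Rodrigues(c["rvec"])[0],c["tvec"]
def ray(n,uv,z):
    K,R,t=cam(n);d=R.T@np.linalg.inv(K)@np.array([*uv,1.]);o=-R.T@t
    return o+d*(z-o[2])/d[2]
def proj(n,p):
    c=robot.camera_info(n);return cv2.projectPoints(np.array(p,float).reshape(-1,3),c["rvec"],c["tvec"],c["intrinsics"],None)[0].reshape(-1,2)
E
python3 - <<'E'
import cv2,numpy as np
a=cv2.imread("pics/top0.png")[170:280,295:425];b=cv2.imread("pics/scene0.png")[130:240,300:430]
f=lambda x:cv2.resize(x,None,fx=5,fy=5,interpolation=cv2.INTER_CUBIC)
cv2.imwrite("pics/c1.png",f(a));cv2.imwrite("pics/c2.png",f(b))
E
```

```text
(no output)
```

View pics/c1.png

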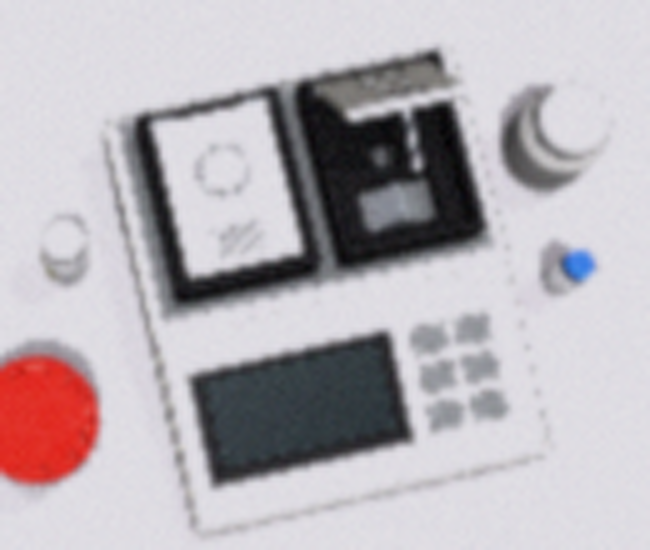

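View pics/c2.png

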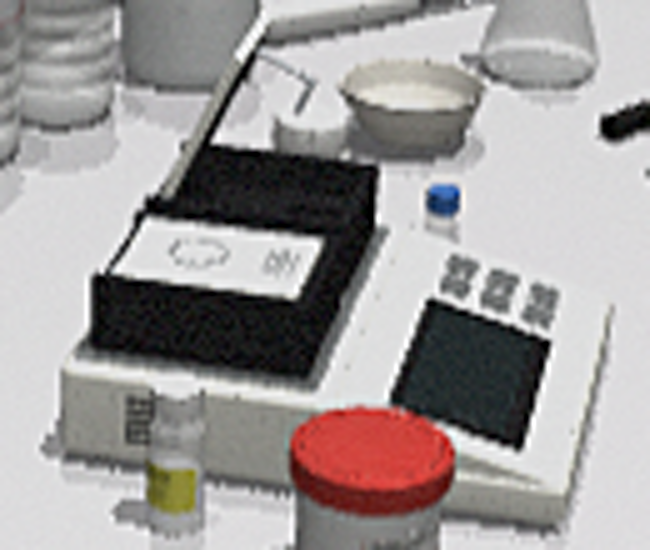

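Crop of the top view: the vial hatch's corners are at about (150,108), (268,97), (302,265) and (190,280). The open cuvette frame is at (395,160), and its lid edge is at about (325-460, 75-110).

Run:
```python
from h import *
im=cv2.imread("pics/top0.png");g=cv2.cvtColor(im,cv2.COLOR_BGR2GRAY)
S=8
G=cv2.resize(g[170:240,310:400],None,fx=S,fy=S,interpolation=cv2.INTER_CUBIC)
up=lambda p:(np.array(p)+.5)/S-.5+[310,170]
m=(G>140).astype(np.uint8)
n,l,st,ce=cv2.connectedComponentsWithStats(m)
k=l[int((211-170)*S),int((336-310)*S)];print(st[k],k)
c=max(cv2.findContours((l==k).astype(np.uint8),0,2)[0],key=cv2.contourArea)
r=cv2.minAreaRect(c);B=np.array([ray("top",up(p),.088) for p in cv2.boxPoints(r)])
print(r,B,[np.linalg.norm(B[i]-B[i-1]) for i in range(4)],B.mean(0))
# black frames
m=(G<75).astype(np.uint8);n,l,st,ce=cv2.connectedComponentsWithStats(m)
for i in range(1,n):
    if st[i][4]>3000:
        c=max(cv2.findContours((l==i).astype(np.uint8),0,2)[0],key=cv2.contourArea)
        r=cv2.minAreaRect(c);B=np.array([ray("top",up(p),.088) for p in cv2.boxPoints(r)])
        print(i,st[i],B.round(4),[np.linalg.norm(B[j]-B[j-1]).round(4) for j in range(4)],B.mean(0))
# yaw hypothesis check in both views printed later
```

```text
[  123   157   240   286 47699] 2
((243.1431121826172, 299.46533203125), (262.2522888183594, 190.1881103515625), 76.37300109863281) [[0.57671275 0.15964038 0.088     ]
 [0.5924529  0.09801067 0.088     ]
 [0.50630631 0.07876802 0.088     ]
 [0.49114204 0.13932105 0.088     ]] [np.float64(0.08795010755858093), np.float64(0.06360796884367946), np.float64(0.08826955524702743), np.float64(0.062422952155650344)] [0.5416535  0.11893503 0.088     ]
4 [  352   132   301   297 49263] [[ 0.5965  0.0852  0.088 ]
 [ 0.6183  0.0054  0.088 ]
 [ 0.5157 -0.017   0.088 ]
 [ 0.4948  0.0611  0.088 ]] [np.float64(0.1045), np.float64(0.0827), np.float64(0.1051), np.float64(0.0809)] [0.55634366 0.03369648 0.088     ]
5 [   97   144   297   343 19664] [[0.5773 0.1699 0.088 ]
 [0.5973 0.0902 0.088 ]
 [0.4957 0.0682 0.088 ]
 [0.4766 0.1462 0.088 ]] [np.float64(0.1035), np.float64(0.0821), np.float64(0.104), np.float64(0.0803)] [0.53671176 0.11860772 0.088     ]
```

```bash
cat >> h.py <<'E'
yaw=.225;ex=np.array([np.cos(yaw),np.sin(yaw),0]);ey=np.array([-np.sin(yaw),np.cos(yaw),0]);ez=np.array([0,0,1.])
V=np.array([.5405,.1188,.05]);C=V-.09*ey
W=lambda o,x,y,z:o+x*ex+y*ey+z*ez
def hatch(o,th):
    return [W(o,.042-r*np.cos(th)+.003*np.sin(th),y,.035+r*np.sin(th)+.003*np.cos(th)) for r,y in((0,.031),(.084,.031),(.084,-.031),(0,-.031))]
E
cat > ov.py <<'E'
import sys
from h import *
def run(tag,thv,thc,grab=True):
    out=[]
    for n,(x,y) in (("top",(300,165)),("scene",(300,125))):
        im=robot.read_camera(n)[:,:,::-1].copy() if grab else cv2.imread(f"pics/{n}0.png")
        b=cv2.resize(im[y:y+100,x:x+130],None,fx=6,fy=6,interpolation=cv2.INTER_CUBIC)[:,:780]
        for o,th,c in((V,thv,(0,0,255)),(C,thc,(0,200,0))):
            fr=[W(o,a,d,.038) for a,d in((.05,.039),(-.05,.039),(-.05,-.039),(.05,-.039))]
            for P,cc in((fr,c),(hatch(o,th),(255,0,255))):
                if th is None: continue
                q=((proj(n,P)-[x,y]+.5)*6).astype(np.int32);cv2.polylines(b,[q],True,cc,1)
        out.append(cv2.resize(b,(390*4//3,300*4//3))[:,:400])
    cv2.imwrite(f"pics/{tag}.png",np.hstack(out))
E
python3 -c "
import ov;ov.run('ov0',0,1.15,False)
from h import *;print(robot.tcp_to_tips)"
```

```text
0.014
```

View pics/ov0.png

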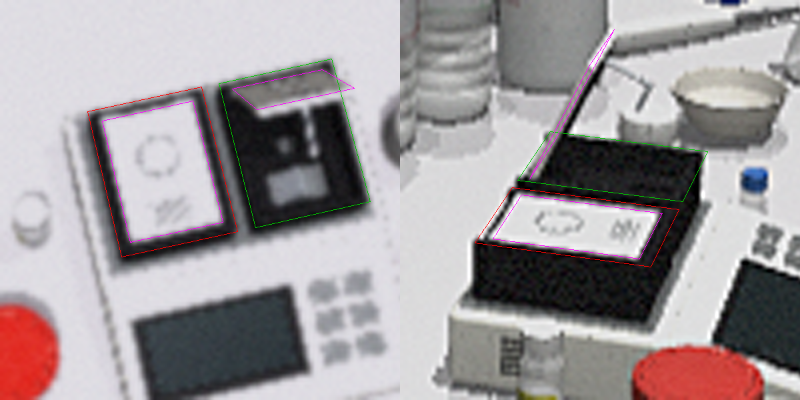

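The manual's scale: shifts go in shares of 60 cm and turns go in shares of pi/2 rad. Converting my numbers, -0.05 m / 0.6 = -0.0833, -30 degrees / 90 = -0.3333.

carry_out([
  {"claw": 0, "travel": [0, 0, -0.0833], "twist": -0.0889},
  {"claw": 0, "travel": [0, 0, -0.0833], "twist": -0.1778},
  {"claw": 0, "travel": [0, 0, -0.0833], "twist": -0.2667},
  {"claw": 0, "travel": [0, 0, -0.0833], "twist": -0.3333},
  {"claw": 0, "travel": [0, 0, -0.0833], "twist": -0.3333},
  {"claw": 0, "travel": [0, 0, -0.0833], "twist": -0.3333},
  {"claw": 0, "travel": [0, 0, -0.0833], "twist": -0.3333},
  {"claw": 0, "travel": [0, 0, -0.0833], "twist": -0.3333},
])

```text
time_s: 0.9
eef_pos: [0.1555, 0.5013, 0.2952]
tool_rot: [0.348, -3.122, 0.0]
ft_force: [0.5, 0.3, -0.7]
grip_width: -0.002
finger_force: 0.0
```

The model outline fits the hatch and frame edges to within about 2 mm in both views. I'll move above and behind the open cuvette hatch.

Scaled: -0.549 m / 0.6 = -0.915, -0.45 m / 0.6 = -0.75.

carry_out([
  {"claw": 0, "travel": [-0.0167, -0.0283, 0], "twist": 0},
  {"claw": 0, "travel": [-0.05, -0.0833, 0], "twist": 0},
  {"claw": 0, "travel": [-0.09, -0.15, 0], "twist": 0},
  {"claw": 0, "travel": [-0.13, -0.2167, 0], "twist": 0},
  {"claw": 0, "travel": [-0.17, -0.2833, 0], "twist": 0},
  {"claw": 0, "travel": [-0.21, -0.35, 0], "twist": 0},
  {"claw": 0, "travel": [-0.25, -0.4167, 0], "twist": 0},
  {"claw": 0, "travel": [-0.29, -0.4833, 0], "twist": 0},
  {"claw": 0, "travel": [-0.33, -0.55, 0], "twist": 0},
  {"claw": 0, "travel": [-0.37, -0.6167, 0], "twist": 0},
  {"claw": 0, "travel": [-0.41, -0.6833, 0], "twist": 0},
  {"claw": 0, "travel": [-0.45, -0.75, 0], "twist": 0},
  {"claw": 0, "travel": [-0.49, -0.8167, 0], "twist": 0},
  {"claw": 0, "travel": [-0.5233, -0.8717, 0], "twist": 0},
  {"claw": 0, "travel": [-0.5417, -0.9, 0], "twist": 0},
  {"claw": 0, "travel": [-0.55, -0.915, 0], "twist": 0},
  {"claw": 0, "travel": [-0.55, -0.915, 0], "twist": 0},
  {"claw": 0, "travel": [-0.55, -0.915, 0], "twist": 0},
])

```text
time_s: 2.7
eef_pos: [0.598, 0.0396, 0.2953]
tool_rot: [0.35, -3.121, -0.001]
ft_force: [-0.7, -0.2, 1.1]
grip_width: 0.002
finger_force: 0.0
```

Scaled: 0.125 m / 0.6 = 0.2083, 0.115 m / 0.6 = 0.1917.

carry_out([
  {"claw": 0, "travel": [0, 0, 0.0333], "twist": 0},
  {"claw": 0, "travel": [0, 0, 0.075], "twist": 0},
  {"claw": 0, "travel": [0, 0, 0.1167], "twist": 0},
  {"claw": 0, "travel": [0, 0, 0.1583], "twist": 0},
  {"claw": 0, "travel": [0, 0, 0.1917], "twist": 0},
  {"claw": 0, "travel": [0, 0, 0.2083], "twist": 0},
  {"claw": 0, "travel": [0, 0, 0.2083], "twist": 0},
  {"claw": 0, "travel": [0, 0, 0.2083], "twist": 0},
])

```text
time_s: 3.5
eef_pos: [0.5988, 0.0395, 0.1713]
tool_rot: [-0.35, 3.121, 0.0]
ft_force: [-0.1, -1.0, 0.1]
grip_width: -0.0
finger_force: 0.0
```

```bash
python3 -c "
import ov;ov.run('ov1',0,1.15)"
```

```text
(no output)
```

View pics/ov1.png

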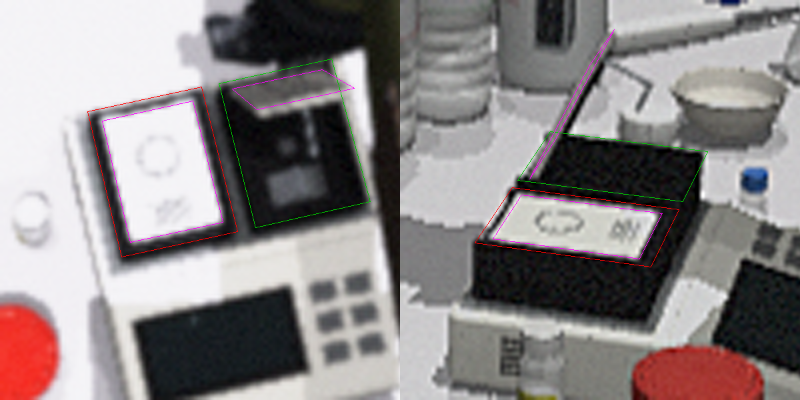

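The overlay still matches, and the hatch hasn't moved. The gripper is only partly in view, so I'll compare the projected tip with the full picture.

Run:
```python
from h import *
p=robot.sense()["eef_pos"];tip=p-[0,0,.014]
out=[]
for n in("top","scene"):
    im=robot.read_camera(n)[:,:,::-1].copy();q=proj(n,tip)[0];print(n,q)
    x,y=(q-[65,50]).astype(int);x=max(x,0);y=max(y,0)
    b=cv2.resize(im[y:y+100,x:x+130],None,fx=3,fy=3,interpolation=cv2.INTER_CUBIC)
    cv2.circle(b,tuple(((q-[x,y])*3).astype(int)),3,(0,0,255),1);out.append(b)
cv2.imwrite("pics/tip.png",np.hstack(out))
d=tip-C;print(d@ex,d@ey,d[2])
```

```text
top [373.01244036 178.57887587]
scene [338.0498675  136.74706724]
0.03981156839563654 -0.0007044253981817277 0.10783490130460595
```

View pics/tip.png

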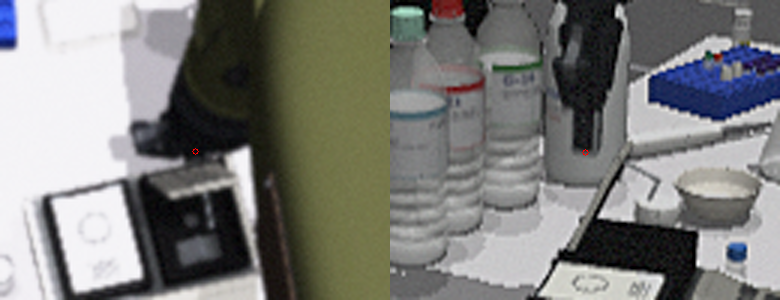

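The projected tip sits on the real fingertips, behind the open hatch at its press height. Now I'll push along the hatch's arc.

Scaled: 0.067 m / 0.6 = 0.1117, 0.001 m / 0.6 = 0.0017.

carry_out([
  {"claw": 0, "travel": [0.01, 0.0008, 0.0067], "twist": 0},
  {"claw": 0, "travel": [0.0167, 0.0017, 0.0108], "twist": 0},
  {"claw": 0, "travel": [0.0225, 0.0017, 0.0133], "twist": 0},
  {"claw": 0, "travel": [0.0325, 0.0017, 0.017], "twist": 0},
  {"claw": 0, "travel": [0.0417, 0.0017, 0.0217], "twist": 0},
  {"claw": 0, "travel": [0.051, 0.0017, 0.0267], "twist": 0},
  {"claw": 0, "travel": [0.0597, 0.0017, 0.0328], "twist": 0},
  {"claw": 0, "travel": [0.0678, 0.0017, 0.0395], "twist": 0},
  {"claw": 0, "travel": [0.075, 0.0017, 0.0472], "twist": 0},
  {"claw": 0, "travel": [0.082, 0.0017, 0.0555], "twist": 0},
  {"claw": 0, "travel": [0.088, 0.0017, 0.0645], "twist": 0},
  {"claw": 0, "travel": [0.0937, 0.0017, 0.074], "twist": 0},
  {"claw": 0, "travel": [0.098, 0.0017, 0.084], "twist": 0},
  {"claw": 0, "travel": [0.1017, 0.0017, 0.0943], "twist": 0},
  {"claw": 0, "travel": [0.1042, 0.0017, 0.1033], "twist": 0},
  {"claw": 0, "travel": [0.1063, 0.0017, 0.1117], "twist": 0},
  {"claw": 0, "travel": [0.1063, 0.0017, 0.1117], "twist": 0},
])

```text
time_s: 5.4
eef_pos: [0.5345, 0.0255, 0.1021]
tool_rot: [0.349, -3.118, 0.0]
ft_force: [1.0, -0.4, 1.8]
grip_width: 0.003
finger_force: 0.7
```

Run:
```python
from h import *
s=robot.sense();d=s["eef_pos"]-[0,0,.014]-C;print(d@ex,d@ey,d[2],s["ft_force"])
im=robot.read_camera("scene")[125:225,300:430,::-1]
cv2.imwrite("pics/p1.png",cv2.resize(im,None,fx=5,fy=5,interpolation=cv2.INTER_CUBIC))
```

```text
-0.026686881929324214 0.0004325422577338416 0.03812196704986545 [ 1.02424871 -0.36166134  1.76851898]
```

View pics/p1.png

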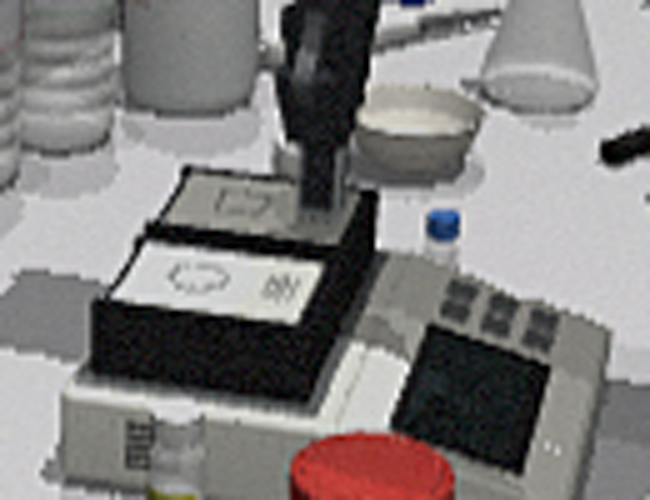

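The picture shows the cuvette hatch nearly flush, with the fingertips on its thumb ribs. Next is the latch press.

Scaled: 0.008 m / 0.6 = 0.0133, 0.007 m / 0.6 = 0.0117.

carry_out([
  {"claw": 0, "travel": [0, 0, 0.0033], "twist": 0},
  {"claw": 0, "travel": [0, 0, 0.0067], "twist": 0},
  {"claw": 0, "travel": [0, 0, 0.01], "twist": 0},
  {"claw": 0, "travel": [0, 0, 0.0117], "twist": 0},
  {"claw": 0, "travel": [0, 0, 0.0133], "twist": 0},
  {"claw": 0, "travel": [0, 0, 0.0133], "twist": 0},
])

```text
time_s: 6.05
eef_pos: [0.5359, 0.0258, 0.095]
tool_rot: [0.349, -3.121, -0.0]
ft_force: [-1.2, -0.0, 2.5]
grip_width: 0.001
finger_force: 1.0
```

Scaled: 0.002 m / 0.6 = 0.0033, 0.001 m / 0.6 = 0.0017.

carry_out([
  {"claw": 0, "travel": [0, 0, 0.0017], "twist": 0},
  {"claw": 0, "travel": [0, 0, 0.0033], "twist": 0},
  {"claw": 0, "travel": [0, 0, 0.0033], "twist": 0},
])

```text
time_s: 6.35
eef_pos: [0.5363, 0.0258, 0.0939]
tool_rot: [-0.349, 3.122, 0.0]
ft_force: [-3.5, -0.4, 5.4]
grip_width: 0.0
finger_force: 3.2
```

Scaled: 0.0015 m / 0.6 = 0.0025, 0.001 m / 0.6 = 0.0017.

carry_out([
  {"claw": 0, "travel": [0, 0, 0.0017], "twist": 0},
  {"claw": 0, "travel": [0, 0, 0.0025], "twist": 0},
  {"claw": 0, "travel": [0, 0, 0.0025], "twist": 0},
])

```text
time_s: 6.65
eef_pos: [0.5363, 0.0258, 0.0936]
tool_rot: [-0.349, 3.121, -0.0]
ft_force: [-6.2, 0.1, 14.7]
grip_width: -0.002
finger_force: 7.7
```

It's hard on the stop. I'll release it straight up.

Scaled: -0.1 m / 0.6 = -0.1667, -0.08 m / 0.6 = -0.1333.

carry_out([
  {"claw": 0, "travel": [0, 0, -0.0067], "twist": 0},
  {"claw": 0, "travel": [0, 0, -0.0167], "twist": 0},
  {"claw": 0, "travel": [0, 0, -0.0267], "twist": 0},
  {"claw": 0, "travel": [0, 0, -0.05], "twist": 0},
  {"claw": 0, "travel": [0, 0, -0.0917], "twist": 0},
  {"claw": 0, "travel": [0, 0, -0.1333], "twist": 0},
  {"claw": 0, "travel": [0, 0, -0.1667], "twist": 0},
  {"claw": 0, "travel": [0, 0, -0.1667], "twist": 0},
  {"claw": 0, "travel": [0, 0, -0.1667], "twist": 0},
  {"claw": 0, "travel": [0, 0, -0.1667], "twist": 0},
  {"claw": 0, "travel": [0, 0, -0.1667], "twist": 0},
])

```text
time_s: 7.75
eef_pos: [0.5354, 0.0257, 0.1905]
tool_rot: [0.349, -3.12, -0.0]
ft_force: [0.0, 0.1, 0.5]
grip_width: 0.004
finger_force: 0.0
```

Run:
```python
import ov
from h import *
ov.run('ov2',0,0)
s=robot.sense();d=s["eef_pos"]-[0,0,.014]-V;print(d@ex,d@ey,d[2],s["ft_force"])
```

```text
-0.025485152442988074 -0.08960887395205586 0.12678634726120663 [-0.57253742  0.58699578  0.49747646]
```

View pics/ov2.png

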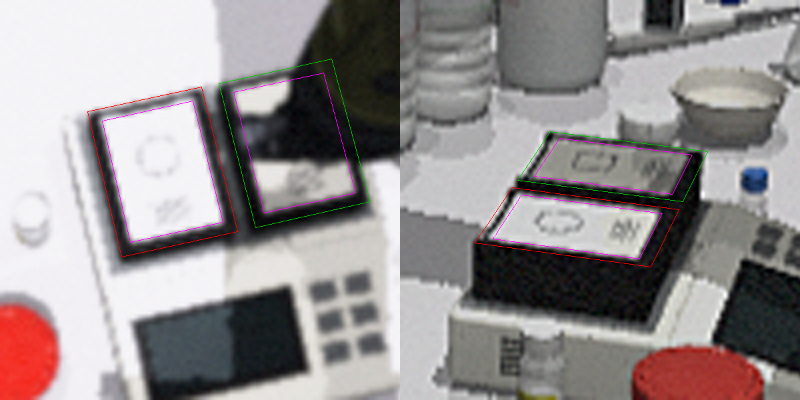

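The cuvette hatch is shut and flush with the outline. Next I'll go over to the vial hatch and descend to just above it.

Scaled: 0.0896 m / 0.6 = 0.1493, 0.084 m / 0.6 = 0.14.

carry_out([
  {"claw": 0, "travel": [0.0017, 0.0333, 0], "twist": 0},
  {"claw": 0, "travel": [0.0033, 0.075, 0], "twist": 0},
  {"claw": 0, "travel": [0.0033, 0.1167, 0], "twist": 0},
  {"claw": 0, "travel": [0.0033, 0.1493, 0], "twist": 0},
  {"claw": 0, "travel": [0.0033, 0.1493, 0.0333], "twist": 0},
  {"claw": 0, "travel": [0.0033, 0.1493, 0.075], "twist": 0},
  {"claw": 0, "travel": [0.0033, 0.1493, 0.1083], "twist": 0},
  {"claw": 0, "travel": [0.0033, 0.1493, 0.13], "twist": 0},
  {"claw": 0, "travel": [0.0033, 0.1493, 0.14], "twist": 0},
  {"claw": 0, "travel": [0.0033, 0.1493, 0.14], "twist": 0},
  {"claw": 0, "travel": [0.0033, 0.1493, 0.14], "twist": 0},
])

```text
time_s: 8.95
eef_pos: [0.5149, 0.1128, 0.1082]
tool_rot: [-0.349, 3.122, 0.0]
ft_force: [0.1, 0.1, 0.9]
grip_width: 0.004
finger_force: 0.0
```

Run:
```python
from h import *
s=robot.sense();d=s["eef_pos"]-[0,0,.014]-V;print(d@ex,d@ey,d[2],s["ft_force"])
```

```text
-0.026339836003013747 -0.00014620350674568954 0.04418209442549827 [0.05135215 0.13830655 0.89197189]
```

Scaled: 0.014 m / 0.6 = 0.0233, 0.013 m / 0.6 = 0.0217.

carry_out([
  {"claw": 0, "travel": [0, 0, 0.005], "twist": 0},
  {"claw": 0, "travel": [0, 0, 0.0083], "twist": 0},
  {"claw": 0, "travel": [0, 0, 0.0117], "twist": 0},
  {"claw": 0, "travel": [0, 0, 0.015], "twist": 0},
  {"claw": 0, "travel": [0, 0, 0.0183], "twist": 0},
  {"claw": 0, "travel": [0, 0, 0.0217], "twist": 0},
  {"claw": 0, "travel": [0, 0, 0.0233], "twist": 0},
  {"claw": 0, "travel": [0, 0, 0.0233], "twist": 0},
])

```text
time_s: 9.75
eef_pos: [0.515, 0.1128, 0.094]
tool_rot: [-0.349, 3.121, 0.0]
ft_force: [2.8, 0.1, 2.0]
grip_width: -0.003
finger_force: 1.1
```

carry_out([
  {"claw": 0, "travel": [0, 0, 0.0017], "twist": 0},
  {"claw": 0, "travel": [0, 0, 0.0025], "twist": 0},
  {"claw": 0, "travel": [0, 0, 0.0025], "twist": 0},
])

```text
time_s: 10.05
eef_pos: [0.5151, 0.1128, 0.0936]
tool_rot: [-0.349, 3.12, 0.0]
ft_force: [-0.8, -1.4, 12.2]
grip_width: 0.0
finger_force: 5.3
```

On the stop at 12 N. I'll let go, going up and towards the robot, clear of the hatch's swing.

Scaled: -0.18 m / 0.6 = -0.3, -0.17 m / 0.6 = -0.2833.

carry_out([
  {"claw": 0, "travel": [0, 0, -0.025], "twist": 0},
  {"claw": 0, "travel": [0.0333, 0, -0.075], "twist": 0},
  {"claw": 0, "travel": [0.0833, 0, -0.1333], "twist": 0},
  {"claw": 0, "travel": [0.1417, 0, -0.1917], "twist": 0},
  {"claw": 0, "travel": [0.2, 0, -0.25], "twist": 0},
  {"claw": 0, "travel": [0.25, 0, -0.2833], "twist": 0},
  {"claw": 0, "travel": [0.2667, 0, -0.3], "twist": 0},
  {"claw": 0, "travel": [0.2667, 0, -0.3], "twist": 0},
  {"claw": 0, "travel": [0.2667, 0, -0.3], "twist": 0},
  {"claw": 0, "travel": [0.2667, 0, -0.3], "twist": 0},
  {"claw": 0, "travel": [0.2667, 0, -0.3], "twist": 0},
  {"claw": 0, "travel": [0.2667, 0, -0.3], "twist": 0},
  {"claw": 0, "travel": [0.2667, 0, -0.3], "twist": 0},
  {"claw": 0, "travel": [0.2667, 0, -0.3], "twist": 0},
  {"claw": 0, "travel": [0.2667, 0, -0.3], "twist": 0},
  {"claw": 0, "travel": [0.2667, 0, -0.3], "twist": 0},
  {"claw": 0, "travel": [0.2667, 0, -0.3], "twist": 0},
  {"claw": 0, "travel": [0.2667, 0, -0.3], "twist": 0},
])

```text
time_s: 11.85
eef_pos: [0.3585, 0.0774, 0.2724]
tool_rot: [-0.349, 3.122, 0.0]
ft_force: [-0.4, -0.1, -0.3]
grip_width: 0.001
finger_force: 0.0
```

```bash
python3 -c "
import ov;ov.run('ov3',1.15,0)"
```

```text
(no output)
```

View pics/ov3.png

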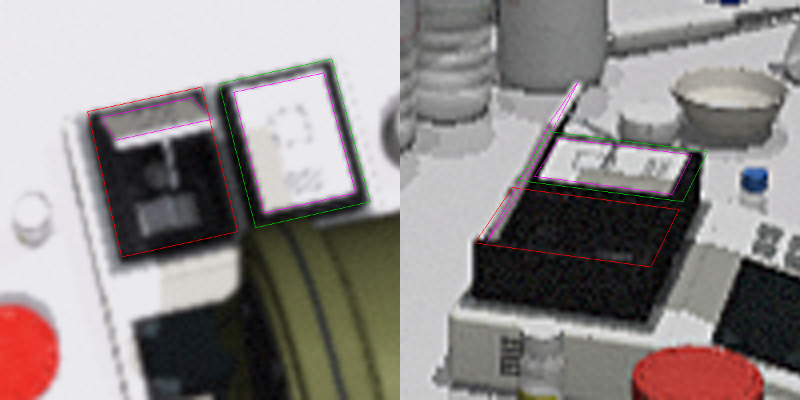

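The vial hatch stands fully open, matching the 1.15 rad outline. The cuvette hatch is flush and the arm is clear.

```bash
python3 -c "
from workcell import robot;print(robot.sign_off())"
```

```text
the job is handed in; nothing more can be done
None
```

The cuvette hatch is latched shut and the vial hatch stands fully open; the job was handed in at about 12 s with the arm clear and none of the surrounding things touched.

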